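# Stack a membrane card and cell bar in a dialysis clamp, hold the third click

### The arm

A 7-joint arm with a two-finger parallel gripper is mounted at the origin on a cart in front of the work surface, level with it; the furniture and walls round the work are solid. World frame = base frame: x ahead of the robot, y to its left, z up, the work surface at z = 0. Lengths are in m, angles in rad, forces in N, time in s.
With the tool pointing down it reaches from about 0.425 to 0.925 m from the base axis. Payload 6.8 kg.
Tool frame: the origin (TCP) lies on the centre line of the jaws, within the pads' length; the fingertips stand 8 mm ahead of it and the grasp point (between the pads) lies 11 mm behind it (bot.tips_ahead is the distance from the TCP to the fingertips, in m); z points along the fingers, y is the line along which they close (so a half turn about z gives the same grasp; the last joint's range is limited). The gripper opens to 85 mm and grips with 20 to 120 N. Pads are 22 mm wide; open, the fingers measure 114 mm over their backs; the gripper's body (76 mm by 85 mm) begins 54 mm behind the grasp point. The pads swing forward as they close: fully open they stand 13 mm farther back than shut.
Start: joints at [-1.267, 0.477, 0.022, 1.555, -0.011, 1.109, -0.083], TCP at [0.27, 0.619, 0.239] pointing down, gripper open.
Joint ranges: [-2.96, 2.96], [-0.34, 2.1], [-1.41, 1.46], [0.24, 2.44], [-1.37, 4.51], [0.17, 1.92], [-2.96, 2.96]. Speed limits (rad/s): [2.39, 2.39, 3.14, 3.14, 3.14, 3.14, 3.14].

### API

Orientations are given as a unit quaternion [w, x, y, z].
In Python, from station import bot gives the robot as it stands.
- The arm moves only by the tool send_rows, never from a script. Its argument "deltas" is text: rows parted by semicolons, each of 4 numbers parted by spaces: the shift along the tool's x, y, z in m, then the turn about the tool's z in degrees. In form: x y z spin; .... A call has 1 to 5 rows; each row is the pose to reach, as a shift and turn from the pose commanded when the call began, along the tool's axes at that moment; what a row does not reach only later rows make up. A row lasts 1/10 s, in which the tool goes at most 50 mm and 8.59 degrees, less where a joint would pass 70% of its speed; a pose out of reach is approached as far as the arm can. A call with a gripper value outside its range is refused whole. "claw" is the opening, from 0 (shut) to 1 (fully open), set as the call begins (left out, the last holds). The fingers move at their own pace and stop on an object; "force" is the grip in N (left out, the last holds). Time passes only in rows, so rows that repeat a pose let the fingers close. It gives the time, the measured TCP pose, the force, the opening and the grip force at its end, in the units of the state.
- bot.get_obs(): the state, without advancing time (a new reading comes with each control period).
- bot.read_camera(name): name is "scene" or "top" or "wrist"; returns a dict with "img" (480x640x3 uint8, red, green, blue), "depth" (480x640 float32, m along the optical axis (not along the pixel's ray), 0 where there is no reading), "fx", "fy", "cx", "cy" (pixels), "camera_from_world" (4x4, takes a point from world to camera coordinates). Camera axes: x right, y up, looking along -z (the intrinsics and any distortion apply to the point x, -y, -z); pixel columns grow to the right and rows downward; lengths in m; the calibration is good to about 2 mm. A picture is of the moment at which its call begins.
- bot.hand_in(): hands the job in; it is judged then, once.
Trained networks look in a picture, given as the dict that the camera call returned (one of the last four; its "shot" number tells which), for a name from the list of things; names that differ only in an ending like _2 or _b are one class to them, and where a whole thing is asked for, a point or a joint stands for the part that bears it (a point fixed in the world has none). Each returns a list of dicts, best first, with "confidence" (0 to 1); they miss things now and then, are a little off and sometimes report something else, mostly with a low value. They report only what shows in the picture. A call takes as long as a camera call. They do not tell look-alikes from the thing itself.
- bot.masks_of(picture, query): "mask" (480x640 bool, what is visible of it).
- bot.landmark_of(picture, query): "xyz" ([x, y, z] in m, in world coordinates, good to about 4 mm: a listed point, or the origin of a listed thing).
The state is a dict: "t": time; "q": joint angles; "joint_vel": joint speeds; "joint_torque": joint torques, N m; "eef_pos": TCP position; "tool_rot": TCP orientation; "contact_force": force on the tool from outside, world axes, zero at the start; "torque": the same for the moment, N m; "gripper_width": opening from 0.0 (shut) to 1.0 (fully open); "grasp_force": force on a finger pad.
Only numpy, scipy, OpenCV 4.12 (cv2) and the standard library are available. Lean on these libraries where they do the work, as an engineer would, in place of code of your own. Each camera call takes 0.05 s, during which the arm holds its last target. There are 200 camera calls.

### The job

Load the dialysis clamp: take the membrane card with the blue tab out of the rack and stand it fully down in the narrow slot against the clamp's fixed cell bar, then set the loose white cell bar fully down in the bay in front of it, its row of open cells facing the card. Then take the clamp's red lever grip and pull the lever counter-clockwise (seen from above), past its free travel, until it has clicked exactly three times over the ratchet (never a fourth), and finish while still holding the grip there so that a colleague can put in the locking pin, because the ratchet only clicks and the sprung stack pushes the lever back when it is let go. Leave the yellow-tabbed card and the bottles where they are.

Things in the scene. Friction and masses are not known exactly. Their poses are not given: they have to be found in the camera images.
- clamp: Bench clamp, aluminium base 222 x 132 mm fixed to the worktop, base top 10 mm up. Origin on the worktop under it, +x from lever end to back wall, +y left, z up. Against the back wall stands a fixed white cell bar (x = 40 to 66 mm, y = -48 to 48, top 50 mm above the worktop), then toward -x the card slot, the bay, the pressure plate and the lever. Lever end below 50 mm but for the grip.
- card_slot (a point): Floor of the card slot, at its middle (clamp x = 36.75 mm, 10 mm above the worktop). Clamp axes. The slot is 6.5 mm wide in x (33.5 to 40 mm), 99 mm long in y, and open at the top; its -x side is open to the bay but for 5 mm at each end. Cheeks round slot and bay are 48 mm high.
- bar_bay (a point): Floor of the bay, 10 mm above the worktop, at the place where the centre of the loose bar goes in freely (clamp x = 19 mm): 2 to 3 mm of room before and behind, 2 mm at each end (cheeks 88 mm apart). Clamp axes; the bar's cells look to +x.
- press_plate: Steel pressure plate 8 (x) x 82 x 34 mm closing the bay's front; the lever drives it toward +x of the clamp, 15 mm per rad, through springs of 3.2 N/mm that give up to 12 mm. Origin at worktop level, mid-thickness; its face is 4 mm farther in +x. Face at clamp x = 4 mm with the lever at 0.
- card_tab (a point): Grip point of the membrane card's blue tab. The card: rigid white plate 4 (x) x 96 (y) x 42 mm (z) on edge, foot 2.4 mm thick, both faces alike, about 30 g. The ribbed tab rises from the middle of its top edge, 8 (x) x 24 (y) mm, 42 to 82 mm above the card's lower edge; this point is 66 mm above that edge. Pinch the tab from above across its 24 mm (along y).
- card_rack: White card rack 92 (x) x 120 (y) mm, 36 mm high, fixed to the worktop, floor 6 mm high, with three 6 mm slots along y at x = -26, 0 and 26 mm. Origin on the worktop under its centre. The two cards stand in the outer slots, either way round; lift a card 45 mm to clear the rack.
- blank_card: Grey blank card with a yellow tab, same size, in the other outer slot; origin at the middle of its lower edge. Stays in the rack.
- bar_handle (a point): Grip point of the loose white cell bar: a block 24 (x) x 84 (y) x 40 mm (z) standing on the worktop, about 160 g, with a bridge handle on top, 12 (x) x 50 (y) mm, 40 to 82 mm above its underside. This point is in the handle's middle, 64 mm above the underside. Pinch the handle from above across its 50 mm (along y): in the clamp the card's tab stands close behind its middle.
- bar_face (a point): Middle of the milled face (+x side) of the loose cell bar, where its six open cells show as dark stripes; 20 mm above its underside.
- lever (a joint): Lever angle in rad, growing counter-clockwise from above; starts at 0 to 0.1 (stop at 0). Free travel to about 0.4; the spring pawl drops over a tooth (a click: the pull rises over 0.1 rad, then falls by 3 to 5 N at the grip) at about 0.52, 0.74, 0.965, and a fourth time at 1.19. With the stack loaded (met at 0.53) the pull peaks at 6 N before the third click; let go, it runs back a tooth or more.
- lever_knob: Red upright grip at the end of the lever: a cylinder 22 mm across and 56 mm high (45 to 101 mm above the worktop) that turns freely on its spindle; origin at its centre, 75 mm above the worktop, 90 mm from the lever's pivot.
- lever_pivot (a point): On the lever's vertical pivot axis (clamp x = -85 mm, y = 0), 75 mm above the worktop, clamp axes. At lever = 0 the lever points 70 degrees counter-clockwise from the clamp's +x, seen from above.
- analyser: Tall analyser to the left of all the work: housing from y = -0.15 to 0.26 m, its sloping front from x = 0.33 m at the worktop to 0.45 m at its top edge, 0.34 m high; its open lid, from x = 0.64 m on, rises to 0.61 m. Coming from the robot's left, pass over its front edge. Origin on the worktop.
- bottle_a: Small white screw-capped bottle, 21 mm across, 54 mm high, to the right of the card rack; origin under its centre. Leave alone.
- bottle_b: Another such small white bottle, near the first. Leave alone.
- dropper: White dropper bottle with a teal cap, 24 mm across, 62 mm high, to the right of the clamp; origin under its centre. Leave alone.
There are look-alikes about, which are no part of the job. Leave any orange look-alike of the part that bears bar_handle alone.

How it is judged:
On the way, in this order (a step that is already met when the one before it is completed fails the run):
1. the blue-tabbed card stands fully down in the slot against the fixed cell bar (x of card_tab in the frame of clamp between 0.028 and 0.045 m and y of card_tab in the frame of clamp between -0.006 and 0.006 m and z of card_tab in the frame of clamp between 0.072 and 0.08 m and angle between the y axis of card_tab and the y axis of clamp, either way round below 0.12 rad and angle between card_tab's own z axis and vertical below 0.15 rad), for 0.3 s.
2. the loose cell bar stands fully down in the bay in front of the card, open cells towards it (all of step 1 and x of bar_handle in the frame of clamp between 0.01 and 0.03 m and y of bar_handle in the frame of clamp between -0.006 and 0.006 m and z of bar_handle in the frame of clamp between 0.07 and 0.078 m and x of bar_face in the frame of clamp above 0.022 m and angle between bar_handle's own z axis and vertical below 0.12 rad), for 0.3 s.
3. the lever has clicked once, with both layers in place (all of step 2 and value of joint lever above 0.53 rad).
4. the lever has clicked three times and squeezes the stack (all of step 2 and value of joint lever above 0.97 rad and contact force between press_plate and cell_bar above 6 N), for 0.1 s.
At the end, for the whole second after the job is handed in: Gripper still on the red grip (over 1 N), lever at rest after the third and before the fourth click (0.97 to 1.18 rad); blue card down in its slot, bar down in the bay with its cells towards the card (6 mm along y, 4 mm in height, 0.12 rad), plate pressing the bar over 6 N, bar on card over 3 N (all of step 4 and value of joint lever below 1.18 rad and velocity of joint lever between -0.2 and 0.2 rad/s and contact force between the fingers and lever_knob above 1 N and contact force between cell_bar and card above 3 N); the arm keeps its last pose, push and grip.
It fails at once if the lever clicks a fourth time (value of joint lever above 1.21 rad).
It fails at once if one white bottle is knocked over or pushed more than 30 mm (distance of bottle_a from where it was at the start of the episode above 0.03 m or angle between bottle_a's own z axis and vertical above 0.5 rad).
It fails at once if the other white bottle is knocked over or pushed more than 30 mm (distance of bottle_b from where it was at the start of the episode above 0.03 m or angle between bottle_b's own z axis and vertical above 0.5 rad).
It fails at once if the dropper bottle is knocked over or pushed more than 30 mm (distance of dropper from where it was at the start of the episode above 0.03 m or angle between dropper's own z axis and vertical above 0.5 rad).
It fails at once if the yellow-tabbed card is taken out of the rack (distance of blank_card from where it was at the start of the episode above 0.025 m).
It also fails if it takes over 72 s, if anything falls off the work surface, if the arm or the gripper's body presses on something with over 40 N, if the wrist force passes 120 N, or if a joint passes its speed limit or range.

## Working session

There is one attempt and no reset: what is moved stays moved. The work goes in short steps, Python scripts to look and compute and a tool call to move; the robot and the scene stay as the last step left them, time stands still between calls to the robot, and variables do not carry over. Pictures are saved under pics/ and viewed, at most 12 in all, crops included, and the job is handed in when it is done.

Besides the shell and the picture viewer there is one more tool, called after ">>>" as a command line: name --argument value ..., lists and objects as JSON in quotes. send_rows: Moves the arm, as the interface text tells. Its arguments: {"type":"object","properties":{"deltas":{"type":"string"},"claw":{"type":"number"},"force":{"type":"number"}},"required":["deltas"]}

```bash
ls; mkdir -p pics; cat > h.py <<'E'
from station import bot
import numpy as np, cv2
from scipy.spatial.transform import Rotation as R
def save(p,name,box=None,s=1):
    im=p["img"][:,:,::-1]
    if box: im=im[box[1]:box[3],box[0]:box[2]]
    if s!=1: im=cv2.resize(im,None,fx=s,fy=s,interpolation=cv2.INTER_CUBIC)
    cv2.imwrite("pics/"+name,im)
def cloud(p):
    d=p["depth"]; v,u=np.mgrid[:480,:640]
    c=np.stack([(u-p["cx"])/p["fx"]*d,-(v-p["cy"])/p["fy"]*d,-d,np.ones_like(d)],-1)
    return (c@np.linalg.inv(p["camera_from_world"]).T)[...,:3]
def proj(p,X):
    c=(p["camera_from_world"]@np.append(X,1))[:3]
    return p["fx"]*c[0]/-c[2]+p["cx"], p["fy"]*c[1]/c[2]+p["cy"]
E
python3 - <<'E'
from h import *
o=bot.get_obs(); print({k:np.round(v,3) for k,v in o.items()}, bot.tips_ahead)
for n in ["top","scene"]:
    p=bot.read_camera(n); save(p,n+"0.png")
    print(n,np.round(np.linalg.inv(p["camera_from_world"])[:3,3],3),p["fx"],[k for k in p])
    for q in ["clamp","card_slot","bar_bay","press_plate","card_tab","card_rack","blank_card","bar_handle","bar_face","lever_knob","lever_pivot","bottle_a","dropper","analyser"]:
        print(q,[(np.round(r["xyz"],3).tolist(),round(r["confidence"],2),np.round(proj(p,r["xyz"])).tolist()) for r in bot.landmark_of(p,q)][:3])
E
```

```text
pics
{'t': np.float64(0.0), 'q': array([-1.267,  0.478,  0.022,  1.556, -0.011,  1.109, -0.083]), 'joint_vel': array([-0.002, -0.   , -0.001,  0.   ,  0.   , -0.001, -0.001]), 'joint_torque': array([ 0.0000e+00, -5.9646e+01,  1.6080e+00, -2.8120e+01,  1.2000e-02,
        9.0000e-03,  0.0000e+00]), 'eef_pos': array([0.27 , 0.618, 0.238]), 'tool_rot': array([-0.   ,  0.204,  0.979, -0.001]), 'contact_force': array([0.683, 0.488, 0.43 ]), 'torque': array([ 0.015, -0.019, -0.007]), 'grasp_force': np.float64(0.0), 'gripper_width': np.float64(1.0)} 0.008
top [ 0.272 -0.256  1.238] 471.8830188271788 ['img', 'depth', 'fx', 'fy', 'cx', 'cy', 'camera_from_world', 'shot']
clamp [([0.631, -0.268, -0.003], 0.86, [330.0, 213.0])]
card_slot [([0.632, -0.233, 0.009], 0.9, [317.0, 211.0]), ([0.461, -0.476, -0.0], 0.24, [408.0, 275.0])]
bar_bay [([0.632, -0.247, 0.011], 0.59, [322.0, 211.0])]
press_plate [([0.634, -0.267, -0.003], 0.68, [329.0, 212.0])]
card_tab [([0.408, -0.371, 0.074], 0.62, [372.0, 291.0]), ([0.412, -0.348, -0.0], 0.62, [360.0, 293.0])]
card_rack [([0.413, -0.344, -0.003], 0.7, [35
[... 1006 characters left out ...]
-0.344, -0.003], 0.93, [325.0, 309.0]), ([0.407, -0.462, 0.0], 0.64, [375.0, 324.0])]
blank_card [([0.412, -0.319, 0.005], 0.67, [316.0, 302.0])]
bar_handle [([0.378, -0.559, 0.06], 0.96, [415.0, 317.0]), ([0.403, -0.228, 0.064], 0.89, [279.0, 267.0])]
bar_face [([0.368, -0.546, 0.021], 0.84, [404.0, 336.0]), ([0.404, -0.219, 0.018], 0.74, [276.0, 286.0])]
lever_knob [([0.551, -0.323, 0.076], 0.52, [353.0, 250.0])]
lever_pivot [([0.636, -0.347, 0.075], 0.7, [381.0, 241.0])]
bottle_a [([0.462, -0.473, -0.002], 0.75, [393.0, 315.0]), ([0.405, -0.459, -0.0], 0.69, [373.0, 324.0]), ([0.63, -0.227, 0.012], 0.28, [336.0, 255.0])]
dropper [([0.613, -0.487, -0.003], 0.8, [430.0, 290.0])]
analyser []
```

View pics/top0.png

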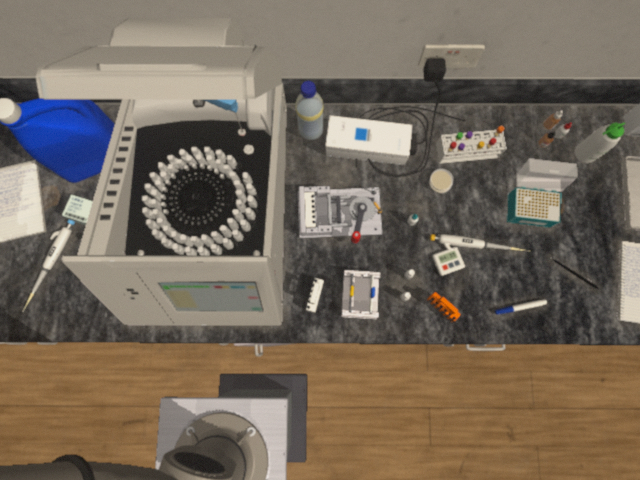

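View pics/scene0.png

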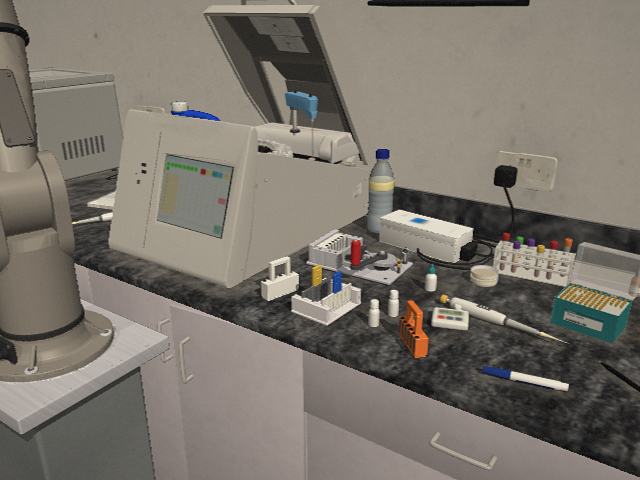

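The candidates are:
- **Blue tab:** blue tab in the rack at top (373,292); the yellow one is at (351,291).
- **White bar:** at top (315,294) with cells facing +y; the orange look-alike is at (444,305).
- **Clamp:** at (340,212), its +x pointing along world +y. The red grip is at (355,237).

I'll travel over the analyser front first, then check from near with the wrist camera.

>>> send_rows --deltas "0 0 -0.2 0;0 0 -0.2 0;0 0 -0.2 0;0 0 -0.2 0;0 0 -0.2 0" --claw 1

```text
t: 2.0
eef_pos: [0.2712, 0.6206, 0.4484]
tool_rot: [0.001, 0.205, 0.979, 0.007]
contact_force: [0.5, 0.6, -0.6]
gripper_width: 1.004
grasp_force: 0.0
```

>>> send_rows --deltas "-0.15 -0.135 0 0;-0.15 -0.135 0 0;-0.15 -0.135 0 0;-0.15 -0.135 0 0;-0.15 -0.135 0 0"

```text
t: 2.5
eef_pos: [0.3585, 0.428, 0.4405]
tool_rot: [0.001, 0.21, 0.978, -0.0]
contact_force: [0.5, 0.2, 0.9]
gripper_width: 0.998
grasp_force: 0.0
```

>>> send_rows --deltas "-0.15 -0.135 0 0;-0.15 -0.135 0 0;-0.15 -0.135 0 0;-0.15 -0.135 0 0;-0.15 -0.135 0 0"

```text
t: 3.0
eef_pos: [0.4403, 0.244, 0.44]
tool_rot: [0.001, 0.21, 0.978, -0.0]
contact_force: [-0.0, 0.8, 0.9]
gripper_width: 1.003
grasp_force: 0.0
```

>>> send_rows --deltas "-0.127 -0.21 0 0;-0.127 -0.21 0 0;-0.127 -0.21 0 0;-0.127 -0.21 0 0;-0.127 -0.21 0 0"

```text
t: 3.5
eef_pos: [0.4694, 0.0061, 0.4395]
tool_rot: [0.0, 0.205, 0.979, 0.0]
contact_force: [1.8, 0.4, -0.2]
gripper_width: 0.999
grasp_force: 0.0
```

>>> send_rows --deltas "-0.034 -0.15 0 0;-0.034 -0.15 0 0;-0.034 -0.15 0 0;-0.034 -0.15 0 0;-0.034 -0.15 0 0"

```text
t: 4.0
eef_pos: [0.4404, -0.144, 0.4395]
tool_rot: [0.0, 0.206, 0.979, 0.0]
contact_force: [0.1, 0.9, 1.2]
gripper_width: 1.002
grasp_force: 0.0
```

>>> send_rows --deltas "-0.034 -0.15 0 33;-0.034 -0.15 0 33;-0.034 -0.15 0 33;-0.034 -0.15 0 33;-0.034 -0.15 0 33"

```text
t: 4.5
eef_pos: [0.4124, -0.2938, 0.439]
tool_rot: [-0.0, 0.475, 0.88, -0.0]
contact_force: [0.7, 0.5, 0.2]
gripper_width: 0.998
grasp_force: 0.0
```

>>> send_rows --deltas "0 0 0 33;0 0 0 33;0 0 0 33;0 0 0 33;0 0 0 33"

```text
t: 5.0
eef_pos: [0.4133, -0.2915, 0.439]
tool_rot: [-0.0, 0.702, 0.712, 0.0]
contact_force: [0.4, 0.9, -0.8]
gripper_width: 0.997
grasp_force: 0.0
```

```bash
cat >> h.py <<'E'
def axes(o=None):
    o=o or bot.get_obs(); q=o["tool_rot"]; return o,R.from_quat([q[1],q[2],q[3],q[0]]).as_matrix()
def go(X,head=None):
    o,M=axes(); d=M.T@(np.array(X)-o["eef_pos"]); h=np.degrees(np.arctan2(M[1,1],M[0,1]))
    s="" if head is None else -(((head-h)+90)%180-90)
    print("tool delta",np.round(d,4),"heading",round(h,2),"spin",s,"pos",np.round(o["eef_pos"],4))
def lm(p,qs):
    for q in qs: print(q,[(np.round(r["xyz"],4).tolist(),round(r["confidence"],2),np.round(proj(p,r["xyz"])).tolist()) for r in bot.landmark_of(p,q)][:3])
E
python3 - <<'E'
from h import *
go([.41,-.3,.44],0)
p=bot.read_camera("wrist"); save(p,"w1.png"); print(np.round(np.linalg.inv(p["camera_from_world"])[:3,:],3))
lm(p,["clamp","card_slot","bar_bay","card_tab","card_rack","blank_card","bar_handle","bar_face","lever_knob","lever_pivot","bottle_a"])
E
```

```text
tool delta [-0.0085 -0.0035 -0.001 ] heading 0.82 spin 0.8204013492501616 pos [ 0.4133 -0.2915  0.439 ]
[[ 1.    -0.014 -0.003  0.412]
 [ 0.014  0.963  0.271 -0.224]
 [-0.001 -0.271  0.963  0.574]]
clamp [([0.6328, -0.2683, 0.0045], 0.72, [451.0, 176.0])]
card_slot [([0.633, -0.2674, 0.001], 0.64, [450.0, 175.0]), ([0.6323, -0.2296, 0.0115], 0.55, [455.0, 151.0]), ([0.6087, -0.4904, -0.0012], 0.25, [421.0, 301.0])]
bar_bay [([0.6324, -0.2473, 0.0126], 0.79, [454.0, 163.0])]
card_tab [([0.4073, -0.3726, 0.0713], 0.8, [310.0, 248.0]), ([0.6339, -0.2296, 0.0106], 0.65, [456.0, 151.0]), ([0.6303, -0.3455, 0.0762], 0.39, [461.0, 233.0])]
card_rack [([0.407, -0.3475, -0.0003], 0.69, [310.0, 222.0])]
blank_card [([0.412, -0.3216, 0.0059], 0.96, [313.0, 207.0])]
bar_handle [([0.4112, -0.2293, 0.0653], 0.86, [314.0, 150.0]), ([0.3795, -0.5558, 0.0634], 0.6, [292.0, 352.0])]
bar_face [([0.4081, -0.2212, 0.0195], 0.94, [312.0, 144.0]), ([0.37, -0.5498, 0.0192], 0.89, [288.0, 335.0])]
lever_knob []
lever_pivot [([0.6294, -0.3471, 0.077], 0.72, [461.0, 235.0])]
bottle_a [([0.4651, -0.4746, -0.0035], 0.65, [342.0, 291.0])]
```

View pics/w1.png

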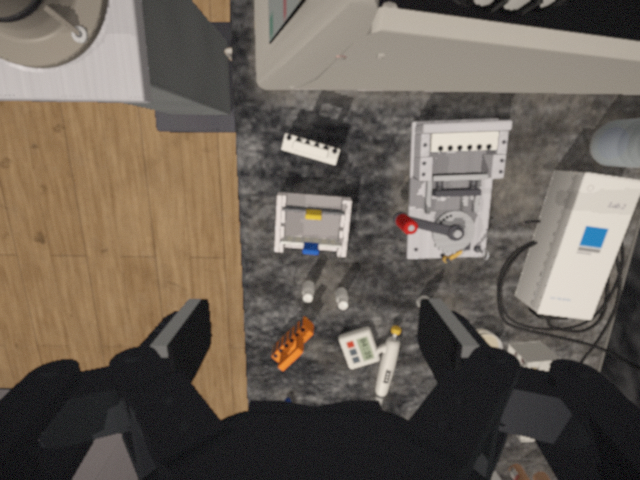

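The wrist view shows the white bar at (310,148) with its cells on the +y side, the blue tab at (311,249), the clamp at (460,190) with the knob at (406,224), and the orange look-alike at (293,342). Next I measure from the depth data and make one close crop.

```bash
cat >> h.py <<'E'
def rect(P,name):
    r=cv2.minAreaRect((P[:,:2]*1000).astype(np.float32)); print(name,len(P),"rect c",np.round(r[0],1),"size",np.round(r[1],1),"ang",round(r[2],1),"med",np.round(np.median(P,0)*1000,1))
def sel(p,C,lo,hi): return np.all((C>lo)&(C<hi),-1)&(p["depth"]>0)
E
python3 - <<'E'
from h import *
p=bot.read_camera("wrist"); C=cloud(p)
hsv=cv2.cvtColor(p["img"],cv2.COLOR_RGB2HSV); H,S,V=[hsv[...,i].astype(int) for i in range(3)]
blue=sel(p,C,[.35,-.43,.04],[.47,-.30,.1])&(H>100)&(H<130)&(S>120)
rect(C[blue],"blue"); rect(C[blue&(C[...,2]>.08)],"bluetop")
yel=sel(p,C,[.35,-.43,.04],[.47,-.28,.1])&(H>15)&(H<35)&(S>120); rect(C[yel],"yel")
rk=sel(p,C,[.33,-.43,.028],[.5,-.27,.042]);rect(C[rk],"racktop")
b=sel(p,C,[.33,-.275,.03],[.48,-.17,.1]); rect(C[b&(C[...,2]<.048)],"bartop"); rect(C[b&(C[...,2]>.075)],"handletop")
k=sel(p,C,[.5,-.4,.085],[.62,-.25,.12]); rect(C[k],"knobtop")
k=sel(p,C,[.5,-.42,.006],[.75,-.15,.07]); rect(C[k],"clamp all"); 
k=sel(p,C,[.5,-.42,.006],[.75,-.15,.014]); rect(C[k],"clamp base")
k=sel(p,C,[.5,-.26,.046],[.75,-.15,.06]); rect(C[k],"clamp 50")
save(p,"w2.png",(270,110,530,280),3)
E
```

```text
blue 156 rect c [ 408.6 -372.9] size [ 8.  23.5] ang 85.3 med [ 408.5 -369.9   86.7]
bluetop 99 rect c [ 408.6 -373. ] size [ 7.9 23.5] ang 86.3 med [ 409.9 -372.1   87.8]
yel 142 rect c [ 411.9 -320.6] size [ 7.4 21.9] ang 85.5 med [ 411.7 -318.1   86.4]
racktop 1162 rect c [ 410.4 -347.2] size [ 91.6 116. ] ang 86.4 med [ 409.7 -347.3   36.2]
bartop 624 rect c [ 406.5 -229. ] size [24.2 84. ] ang 75.0 med [ 406.  -228.8   40.3]
handletop 328 rect c [ 406.5 -229.1] size [11.9 50. ] ang 75.0 med [ 406.3 -228.9   82.1]
knobtop 217 rect c [ 547.4 -331.6] size [19.8 19.9] ang 8.1 med [ 545.8 -330.7  100.7]
clamp all 12069 rect c [ 640.2 -303.6] size [209.5 242.4] ang 2.8 med [ 628.3 -278.6   33.4]
clamp base 4759 rect c [ 656.1 -302.5] size [177.7 241.7] ang 2.8 med [ 625.4 -307.4   10.2]
clamp 50 3074 rect c [ 629.5 -225.4] size [126.1  75.3] ang 2.8 med [ 628.9 -211.1   50.2]
```

View pics/w2.png

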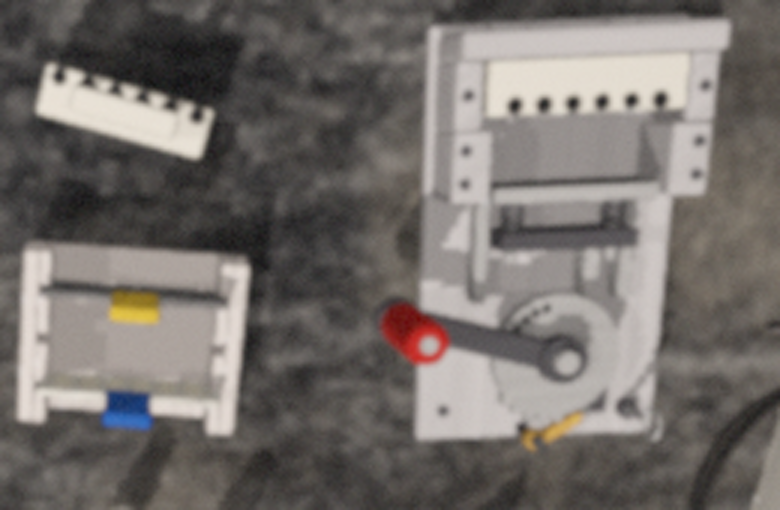

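```bash
python3 - <<'E'
from h import *
o=bot.get_obs(); print(np.round(o["q"],3),np.round(o["joint_torque"],1))
p=bot.read_camera("wrist"); C=cloud(p)
hsv=cv2.cvtColor(p["img"],cv2.COLOR_RGB2HSV); S=hsv[...,1].astype(int);V=hsv[...,2]
k=sel(p,C,[.5,-.26,.046],[.75,-.15,.06])
for lo in (18,25,32): 
    m=cv2.morphologyEx((k&(S>lo)&(V>120)).astype(np.uint8),cv2.MORPH_OPEN,np.ones((3,3)))>0; rect(C[m],"cream%d"%lo)
k=sel(p,C,[.53,-.41,.007],[.75,-.15,.07])
m=cv2.morphologyEx((k&(S<60)).astype(np.uint8),cv2.MORPH_OPEN,np.ones((5,5))); n,l,st,_=cv2.connectedComponentsWithStats(m)
i=1+np.argmax(st[1:,4]); rect(C[l==i],"clamp")
s=bot.read_camera("scene"); save(s,"s1.png")
E
```

```text
[-0.333  0.041  0.883  1.696 -0.032  1.42   0.561] [ -0.  -20.3   1.  -31.1   0.    0.    0. ]
cream18 1160 rect c [ 629.2 -214.7] size [95.8 26.3] ang 2.7 med [ 628.4 -213.6   50.2]
cream25 0 rect c [0. 0.] size [0. 0.] ang 0.0 med [nan nan nan]
cream32 0 rect c [0. 0.] size [0. 0.] ang 0.0 med [nan nan nan]
clamp 11675 rect c [ 630.4 -293.8] size [138.  221.8] ang 2.7 med [ 628.3 -275.6   33.2]
  return _methods._mean(a, axis=axis, dtype=dtype,
  ret = um.true_divide(
```

View pics/s1.png

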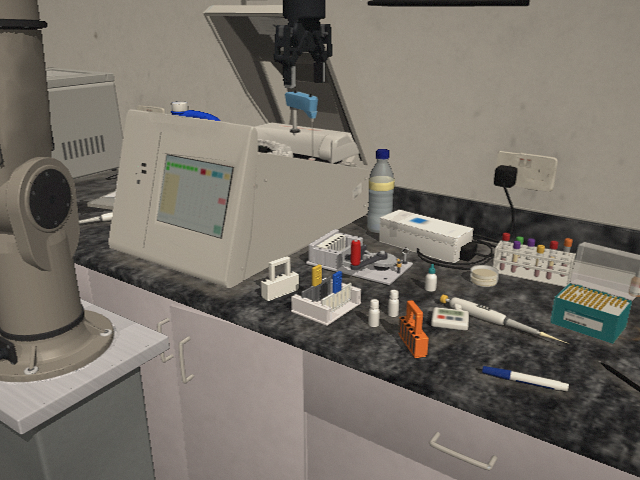

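```bash
python3 - <<'E'
from h import *
s=bot.read_camera("scene"); save(s,"s2.png",(240,0,360,100),5)
t=bot.read_camera("top"); C=cloud(t)
w=bot.read_camera("wrist"); D=cloud(w)
for n,p,c in(("top",t,C),("w",w,D)):
  for z in (.1,.15,.2,.25,.3):
    m=sel(p,c,[.5,-.21,z],[.75,-.08,z+.05]); 
    if m.sum(): print(n,z,m.sum(),np.round(np.percentile(c[m][:,1],[0.5,5,50]),3))
# arm points in scene near gripper
c=cloud(s); m=sel(s,c,[.3,-.42,.3],[.55,-.15,.9]); print(m.sum())
for z in np.arange(.42,.7,.03):
    k=m&(c[...,2]>z)&(c[...,2]<z+.03)
    if k.sum()>3: print(round(z,2),k.sum(),np.round(c[k].min(0),3),np.round(c[k].max(0),3))
E
```

```text
top 0.1 226 [-0.145 -0.145 -0.145]
top 0.15 1015 [-0.145 -0.145 -0.109]
top 0.2 1769 [-0.145 -0.145 -0.11 ]
top 0.25 342 [-0.145 -0.144 -0.137]
w 0.1 1939 [-0.145 -0.145 -0.144]
w 0.15 5527 [-0.145 -0.144 -0.116]
w 0.2 6410 [-0.144 -0.144 -0.141]
w 0.25 3129 [-0.144 -0.144 -0.138]
3509
0.42 69 [ 0.36  -0.307  0.444] [ 0.462 -0.282  0.45 ]
0.45 412 [ 0.352 -0.308  0.45 ] [ 0.475 -0.282  0.48 ]
0.48 716 [ 0.334 -0.314  0.48 ] [ 0.487 -0.279  0.51 ]
0.51 1022 [ 0.337 -0.316  0.51 ] [ 0.485 -0.281  0.54 ]
0.54 783 [ 0.341 -0.333  0.54 ] [ 0.48  -0.268  0.57 ]
0.57 507 [ 0.371 -0.334  0.57 ] [ 0.427 -0.266  0.588]
```

View pics/s2.png

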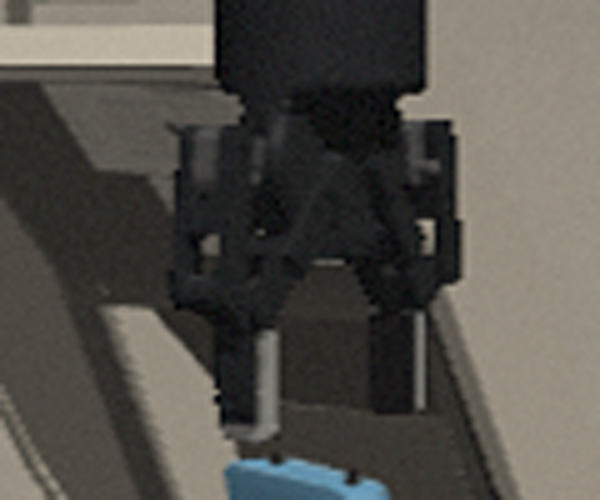

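No camera body shows on the gripper, and the analyser wall is at y=-0.145, so there is clearance without a half turn. Going above the blue tab.

>>> send_rows --deltas "-0.082 -0.006 0.1 4.5;-0.082 -0.006 0.1 4.5;-0.082 -0.006 0.1 4.5;-0.082 -0.006 0.1 4.5"

```text
t: 6.3
eef_pos: [0.4038, -0.3774, 0.3361]
tool_rot: [-0.002, 0.733, 0.68, -0.002]
contact_force: [-0.4, 0.2, -0.2]
gripper_width: 1.002
grasp_force: 0.0
```

>>> send_rows --deltas "0 0 0.14 0;0 0 0.14 0;0 0 0.14 0;0 0 0.14 0"

```text
t: 6.7
eef_pos: [0.4048, -0.3732, 0.1958]
tool_rot: [-0.004, 0.731, 0.682, -0.001]
contact_force: [0.9, -0.2, 0.0]
gripper_width: 0.996
grasp_force: 0.0
```

```bash
cat >> h.py <<'E'
def tab(p,z0=.08,box=([.3,-.5],[.75,-.15])):
    C=cloud(p); hsv=cv2.cvtColor(p["img"],cv2.COLOR_RGB2HSV); H,S=hsv[...,0],hsv[...,1]
    m=sel(p,C,box[0]+[z0],box[1]+[z0+.25])&(H>100)&(H<130)&(S>110); return C[m]
E
python3 - <<'E'
from h import *
p=bot.read_camera("wrist"); P=tab(p); rect(P,"tab"); rect(P[P[:,2]>.085],"tabtop")
go([.4086,-.373,.061],-3.7)
E
```

```text
tab 437 rect c [ 404.3 -368.8] size [ 28.5 135.2] ang 87.2 med [ 409.  -371.7   88. ]
tabtop 384 rect c [ 404.3 -368.8] size [ 28.5 135.2] ang 87.2 med [ 409.  -372.2   88.1]
tool delta [0.002  0.0029 0.1378] heading -4.05 spin -0.34690318569005285 pos [ 0.406  -0.3751  0.1988]
```

>>> send_rows --deltas "0.002 0.003 0.05 0.4;0.002 0.003 0.1 0.4;0.002 0.003 0.138 0.4;0.002 0.003 0.138 0.4;0.002 0.003 0.138 0.4"

```text
t: 7.25
eef_pos: [0.4111, -0.3759, 0.064]
tool_rot: [0.002, 0.734, 0.679, 0.0]
contact_force: [0.1, -0.2, 1.3]
gripper_width: 0.998
grasp_force: 0.0
```

```bash
python3 - <<'E'
from h import *
go([.4086,-.373,.061],-3.7); print(bot.get_obs()["contact_force"])
E
```

```text
tool delta [ 0.0027 -0.0027  0.003 ] heading -4.47 spin -0.771013984524231 pos [ 0.4111 -0.3759  0.064 ]
[ 0.05464183 -0.24463394  1.25887284]
```

>>> send_rows --deltas "0.002 -0.002 0.002 -0.6;0.002 -0.002 0.002 -0.6;0.002 -0.002 0.002 -0.6;0.002 -0.002 0.002 -0.6;0.002 -0.002 0.002 -0.6" --claw 0 --force 40

```text
t: 7.75
eef_pos: [0.4079, -0.3727, 0.06]
tool_rot: [0.001, 0.731, 0.683, 0.0]
contact_force: [-0.9, 0.9, 6.9]
gripper_width: 0.278
grasp_force: 40.9
```

>>> send_rows --deltas "0 0 0 0;0 0 0 0;0 0 0 0"

```text
t: 8.05
eef_pos: [0.408, -0.3727, 0.06]
tool_rot: [0.0, 0.731, 0.683, 0.0]
contact_force: [-0.0, 2.4, 6.2]
gripper_width: 0.272
grasp_force: 41.1
```

>>> send_rows --deltas "0 0 -0.04 0;0 0 -0.08 0;0 0 -0.11 0;0 0 -0.11 0;0 0 -0.11 0"

```text
t: 8.55
eef_pos: [0.4077, -0.3723, 0.1695]
tool_rot: [0.0, 0.731, 0.683, 0.0]
contact_force: [-0.5, 1.3, -0.4]
gripper_width: 0.274
grasp_force: 40.6
```

```bash
python3 - <<'E'
from h import *
p=bot.read_camera("wrist"); save(p,"w3.png")
P=tab(p,.14); rect(P,"tab")
go([.630,-.2309,.2],2.7)
s=bot.read_camera("scene"); C=cloud(s); save(s,"s3.png")
P=tab(s,.05,([.35,-.45],[.47,-.3])); rect(P,"tab scene")
E
```

```text
tab 3961 rect c [ 408.8 -366.4] size [ 28.  116.2] ang 78.0 med [ 407.6 -368.8  189.9]
tool delta [ 0.1557  0.2127 -0.0313] heading -3.88 spin -6.577736906066676 pos [ 0.4072 -0.3718  0.1687]
tab scene 102 rect c [ 390.  -367.4] size [35.4 57.6] ang 52.3 med [ 409.9 -375.6  181.6]
```

View pics/s3.png

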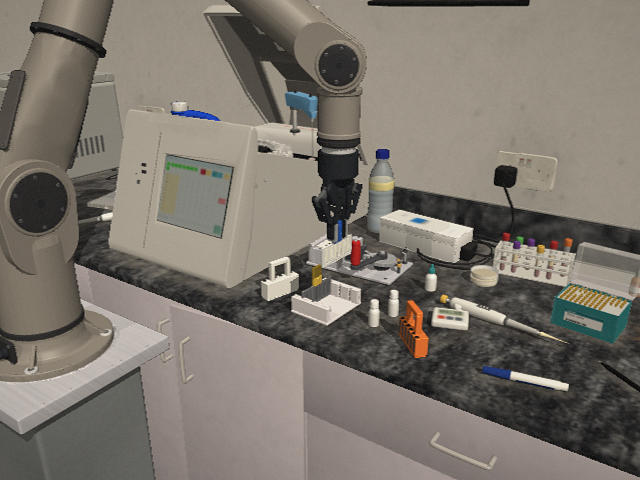

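The card is held by its tab, clear of the rack, and the yellow card is still in place. Moving above the slot.

>>> send_rows --deltas "0.01 0.01 -0.03 -2;0.04 0.05 -0.03 -4;0.07 0.09 -0.03 -6.6;0.1 0.13 -0.03 -6.6;0.13 0.17 -0.03 -6.6"

```text
t: 9.15
eef_pos: [0.5867, -0.2526, 0.1976]
tool_rot: [-0.001, 0.69, 0.724, -0.0]
contact_force: [-0.1, -1.3, 0.2]
gripper_width: 0.276
grasp_force: 40.7
```

```bash
python3 - <<'E'
from h import *
go([.630,-.2309,.15],2.7)
E
```

```text
tool delta [0.0196 0.0444 0.0476] heading 2.7 spin -0.0031848031783425768 pos [ 0.5867 -0.2526  0.1976]
```

>>> send_rows --deltas "0.02 0.044 0 0;0.02 0.044 0.03 0;0.02 0.044 0.048 0;0.02 0.044 0.048 0;0.02 0.044 0.048 0"

```text
t: 9.65
eef_pos: [0.6272, -0.2337, 0.1508]
tool_rot: [-0.001, 0.691, 0.723, -0.001]
contact_force: [-0.1, -0.1, -0.2]
gripper_width: 0.268
grasp_force: 40.6
```

```bash
python3 - <<'E'
from h import *
go([.630,-.2309,.13],2.7)
p=bot.read_camera("wrist"); save(p,"w4.png"); C=cloud(p)
hsv=cv2.cvtColor(p["img"],cv2.COLOR_RGB2HSV); H,S,V=[hsv[...,i].astype(int) for i in range(3)]
P=C[sel(p,C,[.55,-.30,.165],[.72,-.2,.185])&(H>100)&(H<130)&(S>110)]; rect(P,"tabtop region")
P=C[sel(p,C,[.55,-.27,.09],[.72,-.19,.145])&(V>90)]; rect(P,"plate")
for z in (.095,.105,.115,.125,.135):
    k=P[(abs(P[:,2]-z)<.005)]
    if len(k)>5: rect(k,"z%.3f"%z)
P=C[sel(p,C,[.55,-.25,.049],[.72,-.15,.053])]; rect(P,"z50")
E
```

```text
tool delta [0.0027 0.003  0.0208] heading 2.54 spin -0.1643121179512974 pos [ 0.6272 -0.2337  0.1508]
tabtop region 2431 rect c [ 626.9 -232.7] size [23.6 11.6] ang 3.4 med [ 626.7 -230.6  177.6]
plate 5659 rect c [ 626.7 -231. ] size [95.5  9.8] ang 2.6 med [ 627.1 -231.9  124.1]
z0.095 185 rect c [ 627. -233.] size [91.1  1. ] ang 2.7 med [ 639.1 -232.5   99. ]
z0.105 797 rect c [ 626.6 -232.1] size [95.3  1.8] ang 3.0 med [ 626.  -232.1  106.3]
z0.115 1240 rect c [ 626.8 -231.9] size [95.3  1.7] ang 2.6 med [ 627.6 -231.9  115.1]
z0.125 1411 rect c [ 626.7 -232. ] size [95.4  1.8] ang 2.7 med [ 627.1 -231.9  124.9]
z0.135 1765 rect c [ 626.8 -232.8] size [95.4  6.1] ang 2.6 med [ 627.1 -232.4  136.9]
z50 5288 rect c [ 628.7 -218.5] size [125.3  65.2] ang 1.3 med [ 628.7 -214.3   50.3]
```

View pics/w4.png

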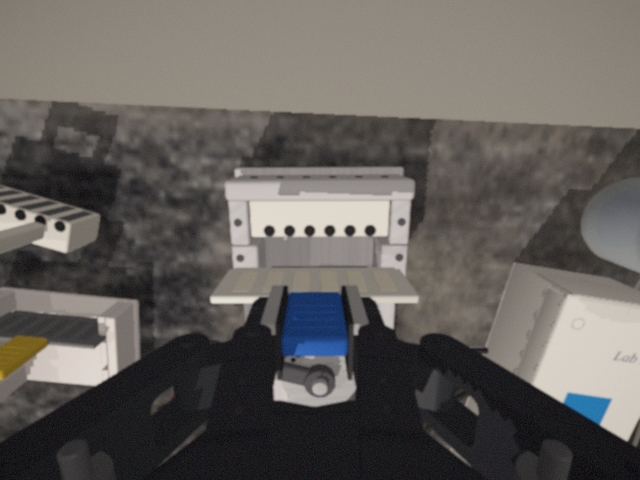

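The card shows at (315,285), straight and vertical in the jaws, with the fixed bar behind it at (320,217). Aligning and re-measuring both.

>>> send_rows --deltas "0.003 0.003 0.015 0;0.003 0.003 0.03 0;0.003 0.003 0.03 0;0.003 0.003 0.03 0"

```text
t: 10.1
eef_pos: [0.6313, -0.2289, 0.1206]
tool_rot: [-0.001, 0.69, 0.724, -0.0]
contact_force: [-0.6, 0.1, -0.7]
gripper_width: 0.272
grasp_force: 40.6
```

```bash
cat >> h.py <<'E'
def clampcheck(p):
    C=cloud(p); hsv=cv2.cvtColor(p["img"],cv2.COLOR_RGB2HSV); S=hsv[...,1].astype(int);V=hsv[...,2]
    k=sel(p,C,[.55,-.235,.046],[.72,-.15,.06])&(S>18)&(V>120)
    m=cv2.morphologyEx(k.astype(np.uint8),cv2.MORPH_OPEN,np.ones((5,5)))>0; rect(C[m],"cream")
    return C,V
def cl(x,y=0,z=0): # clamp mm -> world mm
    a=np.radians(92.7); return np.array([631.7+x*np.cos(a)-y*np.sin(a),-267.6+x*np.sin(a)+y*np.cos(a),z])
E
python3 - <<'E'
from h import *
go([.630,-.2309,.064],2.7)
p=bot.read_camera("wrist"); C,V=clampcheck(p)
P=C[sel(p,C,[.55,-.26,.072],[.72,-.22,.1])&(V>90)]; rect(P,"card face")
E
```

```text
tool delta [-0.0019 -0.0013  0.0566] heading 2.7 spin -0.0001806844932872309 pos [ 0.6313 -0.2289  0.1206]
cream 5479 rect c [ 629.3 -213.5] size [96.  26.9] ang 2.8 med [ 629.4 -212.    50.3]
card face 3423 rect c [ 631. -227.] size [95.6  1.8] ang 2.8 med [ 631.2 -227.1   87.7]
```

>>> send_rows --deltas "-0.0018 -0.001 0 0;-0.0018 -0.001 0.01 0;-0.0018 -0.001 0.02 0;-0.0018 -0.001 0.025 0;-0.0018 -0.001 0.025 0"

```text
t: 10.65
eef_pos: [0.6301, -0.2305, 0.0948]
tool_rot: [-0.001, 0.69, 0.724, -0.0]
contact_force: [0.4, 0.1, -0.1]
gripper_width: 0.272
grasp_force: 40.6
```

```bash
python3 - <<'E'
from h import *
go([.630,-.2306,.064],2.7)
p=bot.read_camera("wrist"); C,V=clampcheck(p)
P=C[sel(p,C,[.55,-.26,.056],[.72,-.22,.08])&(V>90)]; rect(P,"card face")
E
```

```text
tool delta [-0.0002 -0.      0.0308] heading 2.71 spin 0.01228816099198582 pos [ 0.6301 -0.2305  0.0948]
cream 8257 rect c [ 629.4 -214.7] size [96.4 29.3] ang 2.7 med [ 629.8 -214.1   50.3]
card face 3211 rect c [ 629.5 -228.6] size [95.6  1.9] ang 2.7 med [ 629.5 -228.6   68.2]
```

>>> send_rows --deltas "0 0 0.01 0;0 0 0.02 0;0 0 0.028 0;0 0 0.031 0;0 0 0.032 0"

```text
t: 11.2
eef_pos: [0.6304, -0.2312, 0.0641]
tool_rot: [-0.0, 0.69, 0.723, -0.0]
contact_force: [-2.9, 1.3, 8.1]
gripper_width: 0.275
grasp_force: 41.5
```

>>> send_rows --deltas "0 0 0 0;0 0 0 0"

```text
t: 11.4
eef_pos: [0.631, -0.231, 0.0643]
tool_rot: [0.0, 0.69, 0.724, 0.0]
contact_force: [-0.5, 0.4, -0.0]
gripper_width: 0.274
grasp_force: 40.8
```

```bash
python3 - <<'E'
from h import *
go([.630,-.2306,.064],2.7)
p=bot.read_camera("wrist"); C,V=clampcheck(p)
P=C[sel(p,C,[.55,-.26,.0505],[.72,-.22,.054])&(V>90)]; rect(P,"card top edge")
P=tab(p,.085,([.58,-.26],[.68,-.2])); rect(P[P[:,2]<.1],"tab top"); 
E
```

```text
tool delta [ 0.0005 -0.0009  0.0003] heading 2.7 spin 0.00206260208155129 pos [ 0.631  -0.231   0.0643]
cream 9543 rect c [ 629.6 -216.4] size [95.6 33.1] ang 3.0 med [ 632.9 -212.1   50.3]
card top edge 1461 rect c [ 624.6 -226.2] size [106.   22.8] ang 7.8 med [ 624.  -227.9   51.6]
tab top 1828 rect c [ 630.7 -230.3] size [23.6 10. ] ang 4.4 med [ 630.4 -228.5   91.8]
```

>>> send_rows --deltas "0 0 0 0;0 0 0 0;0 0 0 0;0 0 0 0" --claw 0.6

```text
t: 11.85
eef_pos: [0.6309, -0.2309, 0.0643]
tool_rot: [0.0, 0.69, 0.724, 0.0]
contact_force: [0.2, 0.1, -0.0]
gripper_width: 0.599
grasp_force: 0.0
```

>>> send_rows --deltas "0 0 -0.03 0;0 0 -0.06 0;0 0 -0.1 0;0 0 -0.14 0;0 0 -0.14 0"

```text
t: 12.35
eef_pos: [0.6335, -0.2331, 0.2105]
tool_rot: [0.004, 0.69, 0.723, 0.002]
contact_force: [0.3, -0.8, -0.2]
gripper_width: 0.598
grasp_force: 0.0
```

```bash
python3 - <<'E'
from h import *
go([.4065,-.2291,.2],-15)
p=bot.read_camera("wrist"); C=cloud(p)
P=tab(p,.086,([.58,-.26],[.68,-.2])); rect(P[P[:,2]<.096],"tab top"); print(np.percentile(P[:,2],[5,50,95]))
P=C[sel(p,C,[.33,-.3,.07],[.48,-.15,.1])]; rect(P,"bar handle")
lm(p,["card_tab","bar_handle"])
E
```

```text
tool delta [ 0.0146 -0.2267  0.0084] heading 2.67 spin 17.674875506409677 pos [ 0.6335 -0.2331  0.2105]
tab top 315 rect c [ 630.2 -230.5] size [22.7  7.8] ang 6.2 med [ 630.3 -230.    91.9]
[0.08884717 0.09219011 0.29663996]
bar handle 1100 rect c [ 408.4 -228.6] size [12.4 48.4] ang 74.8 med [ 414.8 -228.8   81.8]
card_tab [([0.6326, -0.2338, 0.0764], 0.56, [312.0, 234.0])]
bar_handle [([0.4069, -0.2252, 0.0633], 0.77, [35.0, 208.0]), ([0.6284, -0.2673, 0.0016], 0.38, [306.0, 247.0])]
```

Card is down in the slot and free (tab top at 92 mm, y about -230.5). Next, the bar.

>>> send_rows --deltas "0.003 -0.045 0 4;0.006 -0.09 0 8;0.009 -0.135 0 12;0.012 -0.18 0 15;0.0146 -0.2267 0 17.7" --claw 1

```text
t: 13.0
eef_pos: [0.4011, -0.2263, 0.2027]
tool_rot: [-0.001, 0.794, 0.608, -0.001]
contact_force: [0.2, -0.3, 1.2]
gripper_width: 0.998
grasp_force: 0.0
```

>>> send_rows --deltas "0 0 0.02 0;0 0 0.05 0;0 0 0.05 0;0 0 0.05 0"

```text
t: 13.4
eef_pos: [0.4028, -0.227, 0.1538]
tool_rot: [-0.001, 0.793, 0.609, -0.001]
contact_force: [-0.0, -0.9, 0.6]
gripper_width: 0.998
grasp_force: 0.0
```

```bash
python3 - <<'E'
from h import *
go([.4065,-.2291,.053],-15)
p=bot.read_camera("wrist"); C=cloud(p)
P=C[sel(p,C,[.33,-.3,.076],[.48,-.15,.086])]; rect(P,"bar handle")
P=C[sel(p,C,[.33,-.3,.036],[.48,-.15,.044])]; rect(P,"bar top")
E
```

```text
tool delta [-0.0009  0.0044  0.1008] heading -15.02 spin -0.02410351338606631 pos [ 0.4028 -0.227   0.1538]
bar handle 1588 rect c [ 406.3 -228.4] size [12.3 49.9] ang 74.7 med [ 406.5 -227.7   82. ]
bar top 2564 rect c [ 397.6 -262. ] size [93.8 84.3] ang 75.2 med [ 406.9 -225.2   40.3]
```

>>> send_rows --deltas "-0.001 0.004 0.03 0;-0.001 0.004 0.06 0;-0.001 0.004 0.09 0;-0.001 0.004 0.1 0;-0.001 0.004 0.1 0"

```text
t: 13.95
eef_pos: [0.4071, -0.2292, 0.0541]
tool_rot: [-0.001, 0.793, 0.609, -0.001]
contact_force: [-0.7, -0.5, 0.7]
gripper_width: 1.002
grasp_force: 0.0
```

```bash
python3 - <<'E'
from h import *
go([.4064,-.2288,.053],-15.2)
E
```

```text
tool delta [ 0.0002 -0.0008  0.0011] heading -15.0 spin 0.19632789469471845 pos [ 0.4071 -0.2292  0.0541]
```

Close with 60 N, then lift.

>>> send_rows --deltas "0 -0.001 0.001 0.2;0 -0.001 0.001 0.2;0 -0.001 0.001 0.2;0 -0.001 0.001 0.2;0 -0.001 0.001 0.2" --claw 0 --force 60

```text
t: 14.45
eef_pos: [0.4072, -0.2291, 0.0546]
tool_rot: [0.001, 0.794, 0.607, 0.001]
contact_force: [-0.4, 0.9, 8.3]
gripper_width: 0.574
grasp_force: 61.1
```

>>> send_rows --deltas "0 0 0 0;0 0 0 0"

```text
t: 14.65
eef_pos: [0.4072, -0.2291, 0.0546]
tool_rot: [0.001, 0.794, 0.607, 0.001]
contact_force: [-0.7, 0.9, 8.2]
gripper_width: 0.577
grasp_force: 61.1
```

>>> send_rows --deltas "0 0 -0.03 -4;0 0 -0.07 -8;0 0 -0.11 -13;0 0 -0.14 -17.9;0 0 -0.14 -17.9"

```text
t: 15.15
eef_pos: [0.4086, -0.23, 0.1972]
tool_rot: [0.003, 0.69, 0.724, 0.003]
contact_force: [0.5, -0.3, -1.7]
gripper_width: 0.573
grasp_force: 63.3
```

```bash
python3 - <<'E'
from h import *
X=cl(19)/1000; X[2]=.19; print(X); go(X,2.7)
E
```

```text
[ 0.63080498 -0.24862109  0.19      ]
tool delta [-0.0295  0.221   0.009 ] heading 2.8 spin 0.10273847952912263 pos [ 0.4086 -0.23    0.1972]
```

>>> send_rows --deltas "-0.006 0.044 0 0;-0.012 0.088 0 0;-0.018 0.132 0 0;-0.024 0.176 0 0;-0.03 0.221 0 0"

```text
t: 15.65
eef_pos: [0.6297, -0.2478, 0.192]
tool_rot: [-0.001, 0.69, 0.723, -0.0]
contact_force: [1.0, 0.0, -1.6]
gripper_width: 0.576
grasp_force: 63.2
```

>>> send_rows --deltas "0 0 0.02 0;0 0 0.045 0;0 0 0.045 0;0 0 0.045 0"

```text
t: 16.05
eef_pos: [0.6278, -0.2482, 0.1477]
tool_rot: [-0.001, 0.691, 0.723, -0.0]
contact_force: [0.3, -0.6, -0.5]
gripper_width: 0.572
grasp_force: 63.3
```

```bash
python3 - <<'E'
from h import *
X=cl(19)/1000; X[2]=.064; go(X,2.7); o=bot.get_obs(); b=o["eef_pos"][2]-.0546; print("bottom",b)
p=bot.read_camera("wrist"); save(p,"w5.png"); C=cloud(p)
P=C[sel(p,C,[.55,-.29,b+.036],[.72,-.2,b+.044])]; rect(P,"bar top")
P=C[sel(p,C,[.55,-.29,b+.003],[.72,-.2,b+.034])]; rect(P,"bar face")
P=tab(p,.086,([.58,-.26],[.68,-.2])); rect(P[P[:,2]<.096],"tab top")
E
```

```text
tool delta [-0.0006  0.0032  0.0837] heading 2.66 spin -0.044682308133218385 pos [ 0.6278 -0.2482  0.1477]
bottom 0.09312487635168876
bar top 5949 rect c [ 627.5 -247.5] size [83.9 24.8] ang 2.8 med [ 627.5 -242.2  133.2]
bar face 2734 rect c [ 626.7 -235.8] size [83.1  1.6] ang 2.7 med [ 627.5 -235.7  114.9]
tab top 542 rect c [ 630.5 -229.7] size [22.3  7.2] ang 2.9 med [ 630.4 -229.1   91.9]
```

View pics/w5.png

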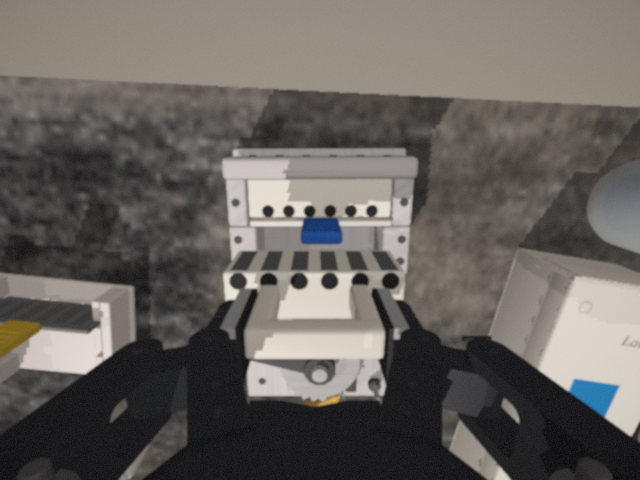

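The bar hangs straight at (317,275) with its cells facing the card's blue tab at (321,231). Aligning and lowering.

>>> send_rows --deltas "-0.001 0.0034 0 0;-0.001 0.0034 0.015 0;-0.001 0.0034 0.03 0;-0.001 0.0034 0.034 0;-0.001 0.0034 0.034 0"

```text
t: 16.6
eef_pos: [0.631, -0.2487, 0.1127]
tool_rot: [-0.001, 0.69, 0.724, -0.001]
contact_force: [0.4, -0.1, -2.9]
gripper_width: 0.573
grasp_force: 63.3
```

```bash
python3 - <<'E'
from h import *
X=cl(19)/1000; X[2]=.0646; go(X,2.7); o=bot.get_obs(); b=o["eef_pos"][2]-.0546; print("bottom",b)
p=bot.read_camera("wrist"); C=cloud(p)
P=C[sel(p,C,[.55,-.29,b+.037],[.72,-.235,b+.043])]; rect(P,"bar top")
P=C[sel(p,C,[.55,-.29,b+.003],[.72,-.2342,b+.034])]; rect(P,"bar face")
P=tab(p,.086,([.58,-.26],[.68,-.2])); rect(P[P[:,2]<.096],"tab top")
E
```

```text
tool delta [ 0.     -0.0001  0.0481] heading 2.7 spin 0.00013101272925553076 pos [ 0.631  -0.2487  0.1127]
bottom 0.058088721748533446
bar top 5656 rect c [ 630.6 -248. ] size [84.3 24.8] ang 2.5 med [ 630.2 -243.    98.2]
bar face 2109 rect c [ 630.  -235.5] size [83.5  3.3] ang 2.8 med [ 628.5 -236.3   81.6]
tab top 858 rect c [ 630.6 -230.2] size [22.7  8.3] ang 3.6 med [ 630.5 -229.2   91.9]
```

>>> send_rows --deltas "0 0 0.01 0;0 0 0.02 0;0 0 0.03 0;0 0 0.035 0;0 0 0.04 0"

```text
t: 17.15
eef_pos: [0.6318, -0.2491, 0.0735]
tool_rot: [-0.0, 0.69, 0.724, -0.0]
contact_force: [1.0, 0.3, -1.0]
gripper_width: 0.577
grasp_force: 63.3
```

>>> send_rows --deltas "0 0 0.004 0;0 0 0.008 0;0 0 0.009 0;0 0 0.009 0"

```text
t: 17.55
eef_pos: [0.632, -0.2492, 0.0652]
tool_rot: [-0.0, 0.69, 0.724, -0.0]
contact_force: [-0.7, 0.2, -1.0]
gripper_width: 0.574
grasp_force: 63.3
```

```bash
python3 - <<'E'
from h import *
X=cl(19)/1000; X[2]=.0646; go(X,2.7)
p=bot.read_camera("wrist"); C=cloud(p)
P=C[sel(p,C,[.55,-.29,.085],[.72,-.235,.096])&(p["img"].min(-1)>120)]; rect(P,"handle top")
P=tab(p,.086,([.58,-.26],[.68,-.2])); rect(P[P[:,2]<.096],"tab top")
E
```

```text
tool delta [ 0.0006 -0.0011  0.0006] heading 2.71 spin 0.00670392745286108 pos [ 0.632  -0.2492  0.0652]
handle top 5115 rect c [ 631.9 -251.6] size [76.3 19.5] ang 2.9 med [ 631.7 -246.3   92.4]
tab top 1634 rect c [ 630.5 -229.7] size [23.3  8.3] ang 4.6 med [ 630.6 -228.7   91.8]
```

>>> send_rows --deltas "0 0 0.001 0;0 0 0.001 0"

```text
t: 17.8
eef_pos: [0.6322, -0.2494, 0.0648]
tool_rot: [0.0, 0.69, 0.724, 0.0]
contact_force: [-0.6, -0.3, 1.2]
gripper_width: 0.578
grasp_force: 63.4
```

>>> send_rows --deltas "0 0 0 0;0 0 0 0;0 0 0 0;0 0 0 0" --claw 0.8

```text
t: 18.2
eef_pos: [0.632, -0.2492, 0.0643]
tool_rot: [0.0, 0.69, 0.724, 0.0]
contact_force: [-0.6, 0.1, -0.4]
gripper_width: 0.8
grasp_force: 0.0
```

>>> send_rows --deltas "0 0 -0.02 0;0 0 -0.05 0;0 0 -0.1 0;0 0 -0.14 0;0 0 -0.14 0"

```text
t: 18.7
eef_pos: [0.6347, -0.2515, 0.2109]
tool_rot: [0.005, 0.69, 0.723, 0.002]
contact_force: [0.7, -0.4, 0.8]
gripper_width: 0.8
grasp_force: 0.0
```

```bash
python3 - <<'E'
from h import *
p=bot.read_camera("wrist"); C=cloud(p); save(p,"w6.png")
P=C[sel(p,C,[.55,-.29,.086],[.72,-.235,.098])&(p["img"].min(-1)>120)]; rect(P,"handle top")
P=C[sel(p,C,[.55,-.29,.0485],[.72,-.2365,.053])]; rect(P,"bar top")
P=tab(p,.086,([.58,-.26],[.68,-.2])); rect(P[P[:,2]<.096],"tab top")
hsv=cv2.cvtColor(p["img"],cv2.COLOR_RGB2HSV); H,S=hsv[...,0],hsv[...,1]
for n,q in(("wrist",p),("top",bot.read_camera("top")),("scene",bot.read_camera("scene"))):
    D=cloud(q); hsv=cv2.cvtColor(q["img"],cv2.COLOR_RGB2HSV); H,S=hsv[...,0],hsv[...,1]
    k=D[sel(q,D,[.5,-.4,.06],[.62,-.28,.11])&((H<8)|(H>172))&(S>120)]
    if len(k)>3: rect(k,n+" knob"); t=k[k[:,2]>.095]; len(t)>3 and rect(t,n+" knobtop")
print(cl(-85)); go([.547,-.331,.2])
E
```

```text
handle top 1094 rect c [ 631.8 -249. ] size [49.4 12.6] ang 2.3 med [ 631.6 -248.3   92.1]
bar top 2014 rect c [ 631.  -250.9] size [124.  34.] ang 2.5 med [ 628.4 -247.2   50. ]
tab top 325 rect c [ 630.6 -230.3] size [22.2  7.8] ang 2.5 med [ 630.5 -229.7   92. ]
top knob 69 rect c [ 545.  -331.9] size [19.7 17.8] ang 29.8 med [ 541.4 -331.7   99.4]
top knobtop 44 rect c [ 545.7 -332.5] size [18.  18.9] ang 49.8 med [ 544.4 -331.7  101.1]
scene knob 177 rect c [ 544.4 -332.8] size [19.5 23.1] ang 2.1 med [ 541.5 -336.    81.7]
scene knobtop 33 rect c [ 546.6 -330.6] size [24.  14.4] ang 55.4 med [ 542.5 -334.8   98.6]
[ 635.70404831 -352.50563937    0.        ]
tool delta [-0.0782 -0.0885  0.0037] heading 2.72 spin  pos [ 0.6317 -0.2487  0.2037]
```

View pics/w6.png

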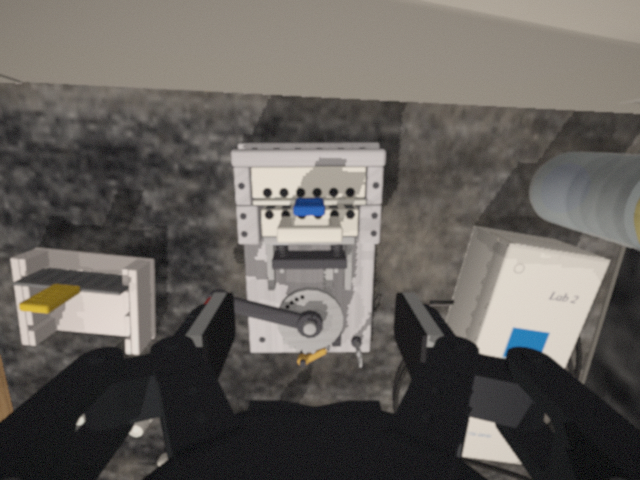

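Bar and card are both seated: handle top at 92 mm, with the blue tab close behind it at (310,207). Now to the red grip.

>>> send_rows --deltas "-0.03 -0.033 0 0;-0.06 -0.066 0 0;-0.0794 -0.0875 0 0;-0.0794 -0.0875 0 0;-0.0794 -0.0875 0 0"

```text
t: 19.35
eef_pos: [0.5474, -0.3324, 0.2028]
tool_rot: [-0.001, 0.691, 0.723, -0.0]
contact_force: [-0.1, 0.5, -0.2]
gripper_width: 0.801
grasp_force: 0.0
```

```bash
cat >> h.py <<'E'
def knob(n):
    q=bot.read_camera(n); D=cloud(q); hsv=cv2.cvtColor(q["img"],cv2.COLOR_RGB2HSV); H,S=hsv[...,0],hsv[...,1]
    k=D[sel(q,D,[.5,-.5,.05],[.65,-.28,.11])&((H<8)|(H>172))&(S>110)]
    if len(k)>3: rect(k,n+" knob"); t=k[k[:,2]>.097]; len(t)>3 and rect(t,n+" knobtop")
    t=D[sel(q,D,[.52,-.36,.097],[.58,-.3,.104])]; len(t)>3 and rect(t,n+" z101")
E
python3 - <<'E'
from h import *
knob("wrist"); go([.548,-.332,.069],2.7); print(np.round(bot.get_obs()["q"],2))
E
```

```text
wrist knob 855 rect c [ 548.3 -331.2] size [20.6 20.4] ang 52.2 med [ 548.3 -326.1   99.6]
wrist knobtop 533 rect c [ 548.4 -331.4] size [20.3 19.9] ang 51.2 med [ 548.5 -330.   100.8]
wrist z101 651 rect c [ 548.6 -331.5] size [20.3 20.3] ang 51.2 med [ 548.5 -330.6  101. ]
tool delta [-0.0009 -0.0004  0.1339] heading 2.75 spin 0.054210378243510604 pos [ 0.5485 -0.3313  0.2029]
[-0.1   0.57  0.79  1.71 -0.45  1.05  0.89]
```

>>> send_rows --deltas "0 0 0.04 0;0 0 0.08 0;0 0 0.12 0;0 0 0.134 0;0 0 0.134 0"

```text
t: 19.9
eef_pos: [0.5479, -0.3306, 0.0679]
tool_rot: [-0.002, 0.69, 0.724, -0.001]
contact_force: [0.2, 0.8, 1.0]
gripper_width: 0.803
grasp_force: 0.0
```

>>> send_rows --deltas "0 0 0 0;0 0 0 0;0 0 0 0;0 0 0 0;0 0 0 0" --claw 0 --force 70

```text
t: 20.4
eef_pos: [0.5488, -0.3334, 0.0721]
tool_rot: [0.001, 0.69, 0.723, 0.0]
contact_force: [-2.3, 0.1, 5.2]
gripper_width: 0.24
grasp_force: 68.1
```

>>> send_rows --deltas "0 0 0 0;0 0 0 0"

```text
t: 20.6
eef_pos: [0.5488, -0.3333, 0.0721]
tool_rot: [0.001, 0.69, 0.723, 0.0]
contact_force: [-1.9, 0.2, 6.4]
gripper_width: 0.242
grasp_force: 68.1
```

```bash
cat >> h.py <<'E'
PV=np.array([.6357,-.3525])
def arc(ths,off=(0,0)):
    o,M=axes(); e=o["eef_pos"]; v=e[:2]-PV-np.array(off); h=np.degrees(np.arctan2(v[1],v[0]))%360
    print("theta",round(np.radians(h-162.7),3),"r",round(np.hypot(*v),4),"f",np.round(o["contact_force"],1),"pos",np.round(e,4))
    for t in ths:
        a=np.radians(162.7)+t; X=np.append(PV+off+.09*np.array([np.cos(a),np.sin(a)]),e[2]); print(t,np.round(M.T@(X-e),4))
E
python3 - <<'E'
from h import *
arc([.1,.15,.2,.25,.3,.35,.4])
E
```

```text
theta 0.085 r 0.089 f [-1.9  0.2  6.4] pos [ 0.5488 -0.3333  0.0721]
0.1 [-0.001  -0.0013 -0.    ]
0.15 [-0.0054 -0.0023  0.    ]
0.2 [-0.0099 -0.0031  0.    ]
0.25 [-0.0143 -0.0036  0.    ]
0.3 [-0.0188 -0.0039  0.    ]
0.35 [-0.0233 -0.0041  0.    ]
0.4 [-0.0278 -0.0039  0.    ]
```

>>> send_rows --deltas "-0.0054 -0.0023 0 0;-0.0099 -0.0031 0 0;-0.0143 -0.0036 0 0;-0.0188 -0.0039 0 0;-0.0233 -0.0041 0 0"

```text
t: 21.1
eef_pos: [0.5464, -0.3572, 0.072]
tool_rot: [0.002, 0.69, 0.724, 0.001]
contact_force: [0.4, 0.6, 6.0]
gripper_width: 0.239
grasp_force: 68.4
```

```bash
python3 - <<'E'
from h import *
arc([.4,.44,.48,.52,.56,.6])
E
```

```text
theta 0.354 r 0.0894 f [0.4 0.6 6. ] pos [ 0.5464 -0.3572  0.072 ]
0.4 [-0.0041 -0.0005  0.    ]
0.44 [-0.0077 -0.0002  0.    ]
0.48 [-0.0113  0.0002  0.    ]
0.52 [-0.0148  0.0007  0.    ]
0.56 [-0.0184  0.0014  0.    ]
0.6 [-0.0219  0.0022  0.    ]
```

>>> send_rows --deltas "-0.0041 -0.0005 0 0;-0.0077 -0.0002 0 0;-0.0113 0.0002 0 0;-0.0148 0.0007 0 0;-0.0184 0.0014 0 0"

```text
t: 21.6
eef_pos: [0.5488, -0.3747, 0.072]
tool_rot: [0.001, 0.69, 0.724, 0.001]
contact_force: [2.1, 0.1, 7.1]
gripper_width: 0.24
grasp_force: 68.6
```

```bash
python3 - <<'E'
from h import *
arc([.6,.64,.68,.72,.76,.8])
E
```

```text
theta 0.552 r 0.0897 f [2.1 0.1 7.1] pos [ 0.5488 -0.3747  0.072 ]
0.6 [-0.0043  0.0007  0.    ]
0.64 [-0.0078  0.0017  0.    ]
0.68 [-0.0112  0.0028  0.    ]
0.72 [-0.0146  0.004   0.    ]
0.76 [-0.0179  0.0054  0.    ]
0.8 [-0.0212  0.0069  0.    ]
```

>>> send_rows --deltas "-0.0043 0.0007 0 0;-0.0078 0.0017 0 0;-0.0112 0.0028 0 0;-0.0146 0.004 0 0;-0.0179 0.0054 0 0"

```text
t: 22.1
eef_pos: [0.5546, -0.3914, 0.0719]
tool_rot: [-0.0, 0.69, 0.724, 0.001]
contact_force: [-0.5, 3.1, 9.8]
gripper_width: 0.24
grasp_force: 68.8
```

```bash
python3 - <<'E'
from h import *
arc([.8,.84,.88,.92,.96,1.0])
E
```

```text
theta 0.75 r 0.09 f [-0.5  3.1  9.8] pos [ 0.5546 -0.3914  0.0719]
0.8 [-0.0041  0.0019 -0.    ]
0.84 [-0.0073  0.0035 -0.    ]
0.88 [-0.0105  0.0053 -0.    ]
0.92 [-0.0136  0.0071 -0.    ]
0.96 [-0.0165  0.0091 -0.    ]
1.0 [-0.0195  0.0113 -0.    ]
```

>>> send_rows --deltas "-0.0041 0.0019 0 0;-0.0073 0.0035 0 0;-0.0105 0.0053 0 0;-0.0136 0.0071 0 0;-0.0136 0.0071 0 0"

```text
t: 22.6
eef_pos: [0.5621, -0.4048, 0.0718]
tool_rot: [-0.0, 0.69, 0.724, 0.001]
contact_force: [-2.2, 4.5, 10.9]
gripper_width: 0.239
grasp_force: 68.9
```

```bash
python3 - <<'E'
from h import *
arc([.94,.96,.98,1.0,1.02,1.04,1.06,1.08]); knob("top"); knob("scene"); arc([])
E
```

```text
theta 0.919 r 0.0903 f [-2.2  4.5 10.9] pos [ 0.5621 -0.4048  0.0718]
0.94 [-0.0014  0.0013 -0.    ]
0.96 [-0.0029  0.0023 -0.    ]
0.98 [-0.0043  0.0033 -0.    ]
1.0 [-0.0058  0.0044 -0.    ]
1.02 [-0.0072  0.0055 -0.    ]
1.04 [-0.0086  0.0066 -0.    ]
1.06 [-0.01    0.0078 -0.    ]
1.08 [-0.0113  0.009  -0.    ]
top knob 10 rect c [ 557.3 -394. ] size [9.2 2.2] ang 21.4 med [ 557.  -394.1   70.1]
scene knob 67 rect c [ 555.2 -406. ] size [30.7 20.4] ang 24.4 med [ 555.7 -410.8   58.6]
scene knobtop 9 rect c [ 558.1 -414. ] size [29.3  2.3] ang 20.1 med [ 552.4 -416.3   98.1]
theta 0.918 r 0.0903 f [-2.6  4.4 10.9] pos [ 0.562  -0.4047  0.0719]
```

>>> send_rows --deltas "-0.0029 0.0023 0 0;-0.0043 0.0033 0 0;-0.0058 0.0044 0 0;-0.0072 0.0055 0 0;-0.0086 0.0066 0 0"

```text
t: 23.2
eef_pos: [0.5692, -0.4136, 0.072]
tool_rot: [0.0, 0.69, 0.724, 0.001]
contact_force: [-1.6, 2.8, 9.1]
gripper_width: 0.237
grasp_force: 69.0
```

>>> send_rows --deltas "0 0 0 0;0 0 0 0"

```text
t: 23.4
eef_pos: [0.5694, -0.4138, 0.072]
tool_rot: [0.001, 0.69, 0.724, 0.001]
contact_force: [0.2, 2.7, 8.2]
gripper_width: 0.237
grasp_force: 69.0
```

```bash
python3 - <<'E'
from h import *
arc([1.04,1.06,1.08,1.1])
E
```

```text
theta 1.048 r 0.0903 f [0.2 2.7 8.2] pos [ 0.5694 -0.4138  0.072 ]
1.04 [ 0.0007 -0.0003 -0.    ]
1.06 [-0.0007  0.0009  0.    ]
1.08 [-0.002   0.0021  0.    ]
1.1 [-0.0033  0.0033  0.    ]
```

>>> send_rows --deltas "-0.001 0.001 0 0;-0.001 0.001 0 0;-0.001 0.001 0 0;-0.001 0.001 0 0"

```text
t: 23.8
eef_pos: [0.5702, -0.4147, 0.072]
tool_rot: [0.001, 0.69, 0.724, 0.001]
contact_force: [-0.7, 3.0, 8.1]
gripper_width: 0.238
grasp_force: 69.0
```

```bash
python3 - <<'E'
from h import *
arc([]); print(np.round(bot.get_obs()["joint_vel"],3))
for n in("top","scene"):
    p=bot.read_camera(n); C=cloud(p)
    P=tab(p,.07,([.58,-.27],[.68,-.2])); len(P)>3 and rect(P,n+" tab")
    P=C[sel(p,C,[.58,-.28,.085],[.69,-.2,.1])&(p["img"].min(-1)>110)]; len(P)>3 and rect(P,n+" handle top")
    lm(p,["card_tab","bar_handle","bar_face","lever_knob","blank_card","bottle_a"]) 
arc([])
save(p,"s9.png",(270,150,470,300),4)
E
```

```text
theta 1.062 r 0.0903 f [-0.7  3.   8.1] pos [ 0.5702 -0.4147  0.072 ]
[-0.    -0.    -0.     0.001  0.001  0.    -0.002]
card_tab []
bar_handle [([0.3782, -0.5614, 0.0659], 0.76, [449.0, 304.0])]
bar_face [([0.3654, -0.5477, 0.0176], 0.88, [439.0, 311.0]), ([0.612, -0.4875, -0.0014], 0.69, [411.0, 220.0])]
lever_knob []
blank_card []
bottle_a [([0.4049, -0.46, 0.0], 0.41, [403.0, 296.0]), ([0.4608, -0.4764, 0.0013], 0.37, [409.0, 275.0])]
scene tab 19 rect c [ 628.4 -230. ] size [24.5  9.1] ang 9.0 med [ 622.4 -228.9   90.8]
scene handle top 42 rect c [ 630.9 -239.6] size [51.5 15.4] ang 3.1 med [ 621.9 -243.9   91. ]
card_tab [([0.6349, -0.2309, 0.074], 0.47, [338.0, 231.0])]
bar_handle [([0.6277, -0.2406, 0.0748], 0.78, [340.0, 233.0]), ([0.3782, -0.559, 0.0621], 0.68, [415.0, 316.0]), ([0.4116, -0.3191, 0.0046], 0.53, [316.0, 302.0])]
bar_face [([0.6291, -0.2304, 0.0291], 0.89, [337.0, 249.0]), ([0.366, -0.5447, 0.0209], 0.63, [404.0, 336.0])]
lever_knob [([0.4143, -0.3192, 0.0083], 0.52, [317.0, 300.0]), ([0.5718, -0.4048, 0.0768], 0.41, [390.0, 255.0])]
blank_card [([0.412, -0.3204, 0.0065], 0.83, [317.0, 301.0])]
bottle_a [([0.4595, -0.4723, -0.0017], 0.58, [392.0, 316.0]), ([0.4042, -0.4628, -0.0002], 0.5, [374.0, 325.0])]
theta 1.062 r 0.0903 f [-1.2  2.3  9.6] pos [ 0.5703 -0.4147  0.0721]
```

View pics/s9.png

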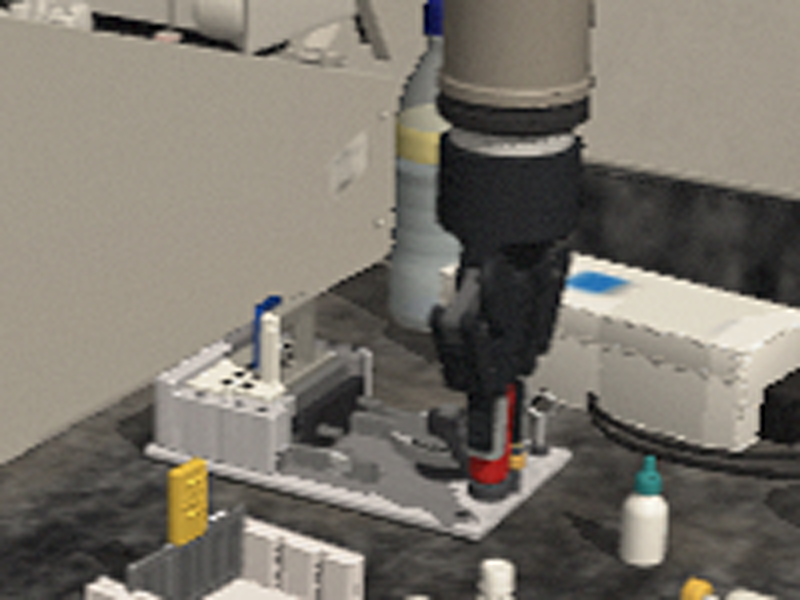

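The crop shows the blue tab at (262,330) and the bar handle at (270,350), pressed together and upright. The gripper holds the red grip at (492,450), and the yellow card and bottles are undisturbed. The lever is at about 1.06 rad, and the pull dropped after the third click.

```bash
python3 -c "
from station import bot
print(bot.hand_in())"
```

```text
the job is handed in; nothing more can be done
None
```

I handed the job in with the blue-tabbed card down in its slot and the white bar down in the bay, cells facing the card; the lever is past its third click at about 1.06 rad, with the gripper still holding the red grip, though the hand-in call returned no verdict.

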